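# Third hand: press the block against the sprung rail

### The arm

A 6-joint arm with a two-finger parallel gripper is mounted at the origin on a cart in front of the work surface, level with it; the furniture and walls round the work are solid. World frame = base frame: x ahead of the robot, y to its left, z up, the work surface at z = 0. Lengths are in m, angles in degrees, forces in N, time in s.
With the tool pointing down it reaches from about 0.3 to 0.875 m from the base axis. Payload 4.2 kg.
Tool frame: the origin (TCP) lies midway between the tips of the shut fingers; the grasp point (between the pads) lies 19 mm behind it; z points along the fingers, y is the line along which they close (so a half turn about z gives the same grasp; the last joint's range is limited). The gripper opens to 85 mm and grips with 20 to 120 N. Pads are 22 mm wide; open, the fingers measure 114 mm over their backs; the gripper's body (76 mm by 85 mm) begins 54 mm behind the grasp point. The pads swing forward as they close: fully open they stand 13 mm farther back than shut.
Start: joints at [-68.182, 18.312, 89.639, -0, 72.044, -1.146], TCP at [0.224, -0.529, 0.231] pointing down, gripper open.
Joint ranges: [-177.97, 177.97], [-48.28, 115.42], [12.27, 149.76], [-77.06, 257.06], [2.81, 150.46], [-146.56, 146.56]. Speed limits (degrees/s): [147.25, 147.25, 180, 180, 180, 180].

### API

Orientations are given as a 3x3 rotation matrix whose columns are the frame's x, y, z axes.
In Python, from rig import telemetry, optics, manip, models gives the robot as it stands.
- The arm moves only by the shell command python3 -m crank 'ROWS' [OPENING]. ROWS is JSON, a list of rows, each a list of 6 numbers: the shift along the tool's x, y, z in m, then the turn, a rotation vector about the tool's x, y, z in rad. In form: [[tx, ty, tz, wx, wy, wz], ...]. A call has 1 to 10 rows; each row is the pose to reach, as a shift and turn from the pose commanded when the call began, along the tool's axes at that moment; what a row does not reach only later rows make up. A row lasts 1/12 s, in which the tool goes at most 41.7 mm and 7.16 degrees, less where a joint would pass 70% of its speed; a pose out of reach is approached as far as the arm can. A call with a gripper value outside its range is refused whole. OPENING is the opening, from 0 (shut) to 1 (fully open), set as the call begins (- or left out, the last holds). The fingers move at their own pace and stop on an object; the grip force is fixed at half the most. Time passes only in rows, so rows that repeat a pose let the fingers close. It gives the time, the measured TCP pose, the force, the opening and the grip force at its end, in the units of the state.
- telemetry.state(): the state, without advancing time (a new reading comes with each control period).
- optics.snapshot(name): name is "scene" or "side" or "wrist"; returns a dict with "color" (400x640x3 uint8, red, green, blue), "intrinsics" (3x3 intrinsics, pixels), "eye" and "orientation" of the camera in the world. Camera axes: x right, y up, looking along -z (the intrinsics and any distortion apply to the point x, -y, -z); pixel columns grow to the right and rows downward; lengths in m; the calibration is good to about 2 mm. A picture is of the moment at which its call begins. There is no depth.
- manip.job_done(): hands the job in; it is judged then, once.
Trained networks look in the newest picture that a camera, given by its name, has taken for a name from the list of things; names that differ only in an ending like _2 or _b are one class to them, and where a whole thing is asked for, a point or a joint stands for the part that bears it (a point fixed in the world has none). Each returns a list of dicts, best first, with "conf" (0 to 1); they miss things now and then, are a little off and sometimes report something else, mostly with a low value. They report only what shows in the picture. A call takes as long as a camera call. They do not tell look-alikes from the thing itself.
- models.look_for(camera, thing): "location" ([x, y, z] in m, in the coordinates of the camera as it stood for that picture, good to about 4 mm: the middle of the surface that is visible of it).
The state is a dict: "time": time; "q": joint angles; "qvel": joint speeds; "effort": joint torques, N m; "tcp_pos": TCP position; "eef_rot": TCP orientation; "wrist_force": force on the tool from outside, world axes, zero at the start; "moment": the same for the moment, N m; "opening": finger opening in m; "grasp_force": force on a finger pad.
Only numpy, scipy, OpenCV 4.12 (cv2) and the standard library are available. Lean on these libraries where they do the work, as an engineer would, in place of code of your own. Each camera call takes 0.05 s, during which the arm holds its last target. There are 200 camera calls.

### The job

Pick up the beech block and lay it flat on the plywood bed of the jig, clear of the upright rail, with one of its small ends facing the rail. Then push it along the bed, square and centred between the two pencil lines, until its end presses the rail back and the pointer stands well inside the green field, never going on into the red, and finish while still holding that steady push with the fingers, so that a colleague can drive the screws from behind. Leave the small tin and the wax block where they are.

Things in the scene. Friction and masses are not known exactly. Their poses are not given: they have to be found in the camera images.
- block_center (a point): Centre of the loose beech block: 55 mm along its own x, 80 mm along its own y, 32 mm high (z, up), 0.12 kg give or take a third. Its small ends (55 x 32 mm) face along its own y. At the start it lies flat on the table, at any yaw; it may swap places with the tin or the wax block.
- block: The same beech block; origin at the centre of its underside, axes as above.
- jig: Assembly jig screwed to the table, place and yaw vary: plywood bed 340 (x) x 200 (y) x 18 mm high, two blue pillars and an aluminium scale bridge at its far end. Origin: centre of the bed's underside; x is the push direction, from the open near end to the rail. The bed is free from x = -170 to the rail face at +11 mm; pillars and bridge start at x = 87 mm, top 82 mm above the table.
- jig_bed (a point): Point on the top of the bed, 18 mm above the jig's origin; same axes as the jig. The centre line between the pencil lines is its y = 0.
- rail_face (a point): Point on the wooden rail's front face, on the centre line, 16 mm above the bed, axes as the jig; moves with the rail. The rail is 18 mm thick (x), 170 mm long (y), standing from 1 to 45 mm above the bed. Dark pencil lines on its face and top at y = -31 and +31 mm leave 3 mm on each side of the block.
- carriage (a joint): Travel in m of the sprung carriage with the rail and black pointer: 0 at rest, growing as the rail is pushed along the jig's +x, stop at 0.042. Springs of 0.4 N per mm bring it back to 0. The pointer's crossbar moves with it over the scale on the bridge: white 0 to 0.015, green 0.015 to 0.030 (6 to 12 N), red beyond.
- tin: Small round grey tin, 48 mm across, 38 mm high, loose, not to be moved. Origin at the centre of its underside.
- wax: Cream wax block, 32 x 60 x 26 mm high, loose, not to be moved. Origin at the centre of its underside.
Not all that is in view belongs to the job. Leave any pink or turquoise look-alike of the block alone.

How it is judged (in metres and radians):
On the way, in this order (a step that is already met when the one before it is completed fails the run):
1. the block lies flat on the bed, clear of the rail, an end facing it (z of block_center in the frame of jig_bed between 0.011 and 0.022 m and angle between block_center's own z axis and vertical below 0.1 rad and value of joint carriage below 0.003 m and angle between the y axis of block_center and the x axis of jig, either way round below 0.3 rad and x of block_center in the frame of rail_face between -0.16 and -0.041 m and y of block_center in the frame of rail_face between -0.06 and 0.06 m), for 0.1 s.
2. the block presses the rail back into the green field (value of joint carriage between 0.0145 and 0.0305 m and contact force between block and carriage between 4 and 15 N and z of block_center in the frame of jig_bed between 0.011 and 0.022 m and angle between block_center's own z axis and vertical below 0.1 rad and angle between the y axis of block_center and the x axis of jig, either way round below 0.1 rad and y of block_center in the frame of jig_bed between -0.009 and 0.009 m), for 0.5 s.
At the end, for the whole second after the job is handed in: Finished holding for a further second: fingers on the block, pointer in green (carriage 14.5 to 30.5 mm), 4 to 15 N between block and rail, block flat (0.1 rad, centre 11 to 22 mm above the bed), long axis within 0.10 rad of the push direction, centre within 9 mm of the centre line, at rest (all of step 2 and contact force between the fingers and block above 1 N and linear speed of block below 0.01 m/s and velocity of joint carriage between -0.01 and 0.01 m/s); the arm keeps its last pose, push and grip.
It fails at once if the pointer goes on into the red (value of joint carriage above 0.033 m).
It fails at once if the tin or the wax block is moved (distance of any of tin, wax from where it was at the start of the episode above 0.02 m).
It also fails if it takes over 45 s, if anything falls off the work surface, if the arm or the gripper's body presses on something with over 40 N, if the wrist force passes 120 N, or if a joint passes its speed limit or range.

## Working session

There is one attempt and no reset: what is moved stays moved. The work goes in short steps, Python scripts to look and compute and a shell command to move; the robot and the scene stay as the last step left them, time stands still between calls to the robot, and variables do not carry over. Pictures are saved under pics/ and viewed, at most 10 in all, crops included, and the job is handed in when it is done.

```bash
mkdir -p pics; cat > h.py <<'E'
import numpy as np, cv2
from rig import telemetry, optics, manip, models
def snap(c,f=None):
    s=optics.snapshot(c)
    if f: cv2.imwrite('pics/'+f,cv2.cvtColor(s['color'],cv2.COLOR_RGB2BGR))
    return {k:(np.array(v)) for k,v in s.items()}
def proj(s,P):
    p=(np.atleast_2d(P)-s['eye'])@s['orientation']; p=p*[1,-1,-1]
    u=p@s['intrinsics'].T; return u[:,:2]/u[:,2:]
def ray(s,uv,z):
    uv=np.atleast_2d(uv); d=np.c_[uv,np.ones(len(uv))]@np.linalg.inv(s['intrinsics']).T
    d=(d*[1,-1,-1])@s['orientation'].T
    return s['eye']+d*((z-s['eye'][2])/d[:,2:])
def look(s,c,t):
    return [(round(r['conf'],2),(s['eye']+s['orientation']@np.array(r['location'])).round(4).tolist(),proj(s,s['eye']+s['orientation']@np.array(r['location'])).round(0).tolist()) for r in models.look_for(c,t)[:4]]
E
python3 - <<'E'
from h import *
for c in ['scene','side','wrist']:
    s=snap(c,c+'0.png'); print(c,s['eye'].round(3),sorted(s))
    for t in ['block','jig','rail_face','tin','wax']: print(t,look(s,c,t))
print(telemetry.state())
a=[cv2.imread(f'pics/{c}0.png') for c in ['scene','side']]
E
```

```text
scene [-0.064  0.576  0.509] ['color', 'eye', 'intrinsics', 'orientation']
block [(0.62, [0.5027, 0.1088, 0.0325], [[308.0, 203.0]])]
jig [(0.81, [0.5293, -0.1682, 0.0123], [[377.0, 168.0]])]
rail_face [(0.75, [0.5409, -0.1744, 0.0497], [[376.0, 154.0]])]
tin [(0.64, [0.4647, 0.3745, 0.0327], [[213.0, 264.0]])]
wax [(0.79, [0.5985, 0.2497, 0.0229], [[234.0, 213.0]])]
side [0.056 0.708 0.606] ['color', 'eye', 'intrinsics', 'orientation']
block [(0.92, [0.4542, 0.2436, 0.0321], [[297.0, 252.0]]), (0.77, [0.5028, 0.1042, 0.0347], [[319.0, 208.0]]), (0.76, [0.3322, 0.1976, 0.0329], [[362.0, 264.0]])]
jig [(0.58, [0.5339, -0.1667, 0.0187], [[369.0, 160.0]])]
rail_face [(0.55, [0.5438, -0.1693, 0.0583], [[367.0, 145.0]])]
tin [(0.9, [0.4657, 0.3698, 0.0349], [[247.0, 288.0]]), (0.66, [0.5346, -0.169, 0.0149], [[369.0, 160.0]])]
wax [(0.9, [0.5967, 0.2456, 0.0224], [[244.0, 229.0]])]
wrist [ 0.301 -0.497  0.375] ['color', 'eye', 'intrinsics', 'orientation']
block []
jig []
rail_face []
tin []
wax []
{'time': 0.9, 'q': array([-6.81820384e+01,  1.83111502e+01,  8.96384919e+01,  1.46838334e-03,
        7.20444686e+01, -1.14653567e+00]), 'qvel': array([-0.02632537,  0.00173175, -0.01134566,  0.08430067,  0.00218318,
       -0.00103215]), 'effort': array([ 1.86035402e-03, -4.15393317e+01, -2.34421062e+01,  2.74022559e-04,
        1.26655195e-04,  1.58922501e-05]), 'tcp_pos': array([ 0.22435026, -0.52944287,  0.2313489 ]), 'eef_rot': array([[ 9.20749871e-01,  3.90153395e-01,  6.08349590e-05],
       [ 3.90153400e-01, -9.20749867e-01, -8.63624674e-05],
       [ 2.23191705e-05,  1.03253197e-04, -9.99999994e-01]]), 'wrist_force': array([ 0.79826614,  0.03219036, -0.41605177]), 'moment': array([ 0.04334754,  0.01167455, -0.04808581]), 'grasp_force': 0.0, 'opening': 0.08549250276353744}
```

View pics/scene0.png

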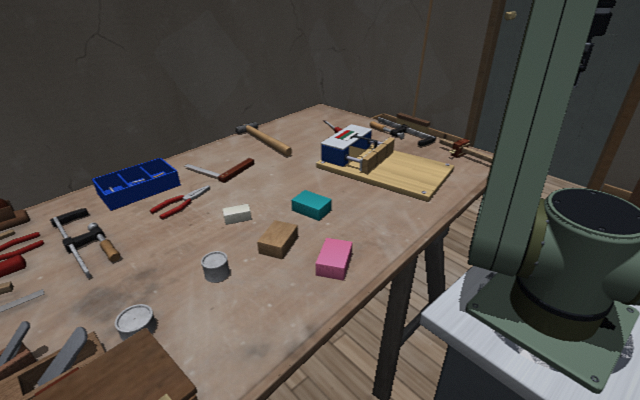

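View pics/side0.png

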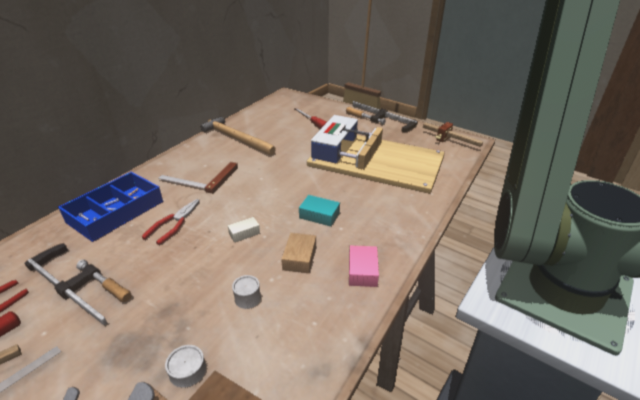

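The brown block is at side (298,252), between a turquoise (319,208) and a pink (363,264) look-alike. The tin is at (247,290) and the wax at (244,229). The jig bed spans (310,160) to (443,160), with the rail at (370,148) and the bridge to its left.

```bash
python3 - <<'E'
from h import *
s=snap('scene');print(ray(s,[[317,165],[428,196],[453,168]],0.018).round(3))
print('block top',ray(s,[[259,243],[272,221],[298,228],[286,249]],0.032).round(3))
s=snap('side');print(ray(s,[[308,163],[433,187],[443,153]],0.018).round(3))
print('block top',ray(s,[[283,262],[290,235],[316,238],[310,265]],0.032).round(3))
w=snap('wrist');print(w['orientation'].round(3), w['intrinsics'])
E
```

```text
[[ 0.653 -0.052  0.018]
 [ 0.342 -0.14   0.018]
 [ 0.379 -0.314  0.018]]
block top [[0.459 0.276 0.032]
 [0.503 0.213 0.032]
 [0.444 0.187 0.032]
 [0.407 0.248 0.032]]
[[ 0.657 -0.055  0.018]
 [ 0.339 -0.149  0.018]
 [ 0.387 -0.323  0.018]]
block top [[0.458 0.28  0.032]
 [0.498 0.212 0.032]
 [0.449 0.188 0.032]
 [0.412 0.256 0.032]]
[[ 0.39   0.872  0.295]
 [-0.921  0.37   0.126]
 [ 0.001 -0.321  0.947]] [[302.77408762   0.         321.09300561]
 [  0.         302.77408762 197.10964744]
 [  0.           0.           1.        ]]
```

```bash
cat >> h.py <<'E'
from scipy.spatial.transform import Rotation as Ro
def tgt(yaw,roll=0):
    a=np.radians(yaw); c,s=np.cos(a),np.sin(a)
    return np.array([[c,s,0],[s,-c,0],[0,0,-1.]])
def row(p,yaw):
    st=telemetry.state(); R=np.array(st['eef_rot']); 
    t=R.T@(np.array(p)-st['tcp_pos']); w=Ro.from_matrix(R.T@tgt(yaw)).as_rotvec()
    print('row',np.r_[t,w].round(4).tolist(),'n',np.linalg.norm(t)/.0417,np.degrees(np.linalg.norm(w))/7.16)
def jigy(st,o,yaw):
    a=np.radians(yaw);return np.array([[np.cos(a),np.sin(a)],[-np.sin(a),np.cos(a)]])@(np.array(st)[:2]-o[:2])
E
python3 -c "
from h import *
row([.46,-.20,.29],16)"
```

```text
row [0.3455, -0.2114, -0.0587, 0.0001, 0.0, 0.1216] n 9.815048594722033 0.9728127028416966
```

```bash
python3 -m crank '[[0.035,-0.021,-0.006,0,0,0.012],[0.07,-0.042,-0.012,0,0,0.024],[0.105,-0.063,-0.018,0,0,0.036],[0.14,-0.084,-0.024,0,0,0.049],[0.175,-0.106,-0.03,0,0,0.061],[0.21,-0.127,-0.036,0,0,0.073],[0.245,-0.148,-0.042,0,0,0.085],[0.28,-0.17,-0.048,0,0,0.1],[0.315,-0.19,-0.054,0,0,0.11],[0.345,-0.211,-0.059,0,0,0.122]]' 1
python3 - <<'E'
from h import *
s=snap('wrist','w1.png');print(s['eye'],telemetry.state()['tcp_pos'])
for t in ['jig','rail_face']: print(t,look(s,'wrist',t))
row([.454,.233,.29],123)
E
```

```text
time: 1.88
tcp_pos: [0.4611, -0.1986, 0.2909]
eef_rot: [[0.961, 0.275, 0.001], [0.275, -0.961, -0.0], [0.001, 0.001, -1.0]]
wrist_force: [1.2, -0.7, 0.7]
opening: 0.0851
grasp_force: 0.0
[ 0.5407935  -0.17577832  0.43472061] [ 0.46435998 -0.19369839  0.29180461]
jig [(0.66, [0.5367, -0.2013, 0.0246], [[339.0, 104.0]])]
rail_face [(0.96, [0.5559, -0.1874, 0.0648], [[334.0, 85.0]])]
row [0.1142, -0.4164, 0.0005, 0.0013, 0.0001, -1.8631] n 10.353722159568449 14.909241152590042
```

View pics/w1.png

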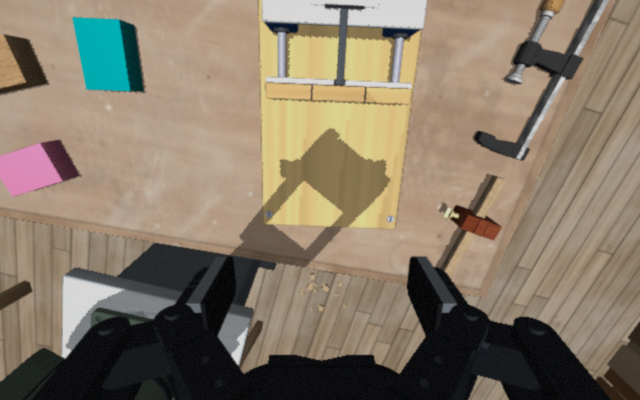

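The wrist view shows the bed, with near corners at (264,227) and (396,228). The rail is at rows 84–102 with pencil lines at columns 312 and 366, and the pointer is at (342,50). Now I'll fix the jig frame and move to the block.

```bash
python3 -m crank '[[0.011,-0.042,0,0,0,-0.124],[0.023,-0.083,0,0,0,-0.248],[0.034,-0.125,0,0,0,-0.372],[0.046,-0.167,0,0,0,-0.496],[0.057,-0.208,0,0,0,-0.62],[0.069,-0.25,0,0,0,-0.744],[0.08,-0.29,0,0,0,-0.868],[0.091,-0.333,0,0,0,-0.992],[0.103,-0.375,0,0,0,-1.116],[0.114,-0.416,0,0,0,-1.24]]' 1
python3 - <<'E'
from h import *
s=dict(eye=np.array([0.5407935,-0.17577832,0.43472061]))
img=cv2.imread('pics/w1.png')
w=snap('wrist')
# camera orientation at w1 from tool rotation: R_tool fixed cam rotation
st=telemetry.state(); C=np.array(st['eef_rot']).T@w['orientation']
s['orientation']=tgt(16)@C; s['intrinsics']=w['intrinsics']
hsv=cv2.cvtColor(img,cv2.COLOR_BGR2HSV)
# edge scan for left/right bed edges and near edge (gray gradient peaks)
b=cv2.GaussianBlur(img,(3,3),0).astype(float); sat=hsv[...,1].astype(float)
def pk(l,a): g=np.abs(np.diff(l))[a[0]:a[1]]; return a[0]+.5+g.argmax()
L=[(pk(sat[r],(250,275)),r) for r in range(110,160,5)]
Rr=[(pk(sat[r],(385,425)),r) for r in range(110,160,5)]
N=[(c,pk(sat[:,c],(215,240))) for c in range(320,390,10)]
for nm,e in zip('LRN',(L,Rr,N)):
    P=ray(s,e,.018); v=cv2.fitLine(P[:,:2].astype(np.float32),cv2.DIST_HUBER,0,.01,.01).ravel()
    print(nm,P[[0,-1],:2].round(4).tolist(),'ang',np.degrees(np.arctan2(v[1],v[0])).round(2),v[2:].round(4))
print('lines on rail top front',ray(s,[[312,101],[366,102.5],[266,100],[411,103.5]],.063).round(4).tolist())
row([.454,.233,.22],123)
E
```

```text
time: 2.87
tcp_pos: [0.4549, 0.2166, 0.2902]
eef_rot: [[0.047, 0.999, 0.0], [0.999, -0.047, -0.001], [-0.001, 0.0, -1.0]]
wrist_force: [1.5, -1.5, -0.3]
opening: 0.0856
grasp_force: 0.0
L [[0.4971, -0.1043], [0.4384, -0.1178]] ang 12.34 [ 0.4683 -0.1115]
R [[0.5505, -0.2971], [0.4918, -0.3108]] ang 12.77 [ 0.5216 -0.3037]
N [[0.3554, -0.2265], [0.3764, -0.3149]] ang -76.58 [ 0.3664 -0.2705]
lines on rail top front [[0.5282, -0.1692, 0.063], [0.5435, -0.2306, 0.063], [0.5149, -0.1171, 0.063], [0.5565, -0.2819, 0.063]]
row [0.0086, -0.0011, 0.0699, 0.0015, -0.0064, -0.6143] n 1.6894871961746296 4.916065352099137
```

```bash
python3 -m crank '[[0.002,0,0.014,0,0,-0.123],[0.004,0,0.028,0,0,-0.246],[0.006,0,0.042,0,0,-0.369],[0.008,0,0.056,0,0,-0.492],[0.0086,-0.001,0.07,0,0,-0.614],[0.0086,-0.001,0.07,0,0,-0.614],[0.0086,-0.001,0.07,0,0,-0.614]]' 1
python3 - <<'E'
from h import *
s=snap('wrist','w2.png')
for c in ['scene','side','wrist']:
    if c!='wrist': snap(c)
print(look(s,'wrist','block'))
import pickle; pickle.dump(s,open('w2.pkl','wb'))
E
```

```text
time: 3.5
tcp_pos: [0.4545, 0.2234, 0.2198]
eef_rot: [[-0.529, 0.849, -0.001], [0.849, 0.529, -0.001], [-0.0, -0.002, -1.0]]
wrist_force: [1.0, -0.2, 0.7]
opening: 0.0858
grasp_force: 0.0
[(0.9, [0.5081, 0.0986, 0.0364], [[305.0, 277.0]]), (0.85, [0.3403, 0.1846, 0.0351], [[213.0, 148.0]]), (0.62, [0.4615, 0.2274, 0.0331], [[328.0, 172.0]])]
```

View pics/w2.png

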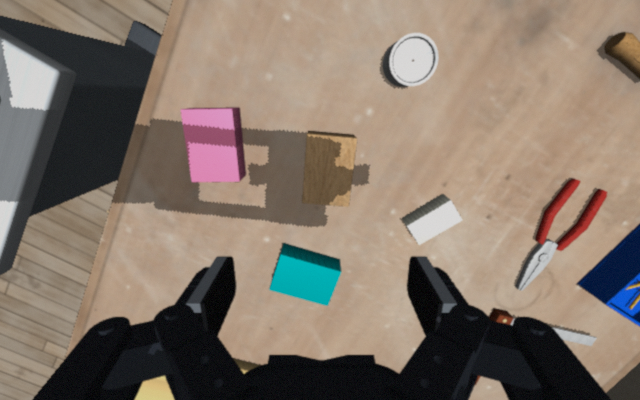

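Brown block's top is around (307..355, 135..206); pink is at left (213,148), turquoise below (305,275), tin (412,60), wax (432,220). I'll zoom in for its corners.

```bash
python3 -c "
import cv2
a=cv2.imread('pics/w2.png')[115:225,275:385];cv2.imwrite('pics/w2z.png',cv2.resize(a,(550,550),interpolation=cv2.INTER_CUBIC))"
```

```text
(no output)
```

View pics/w2z.png

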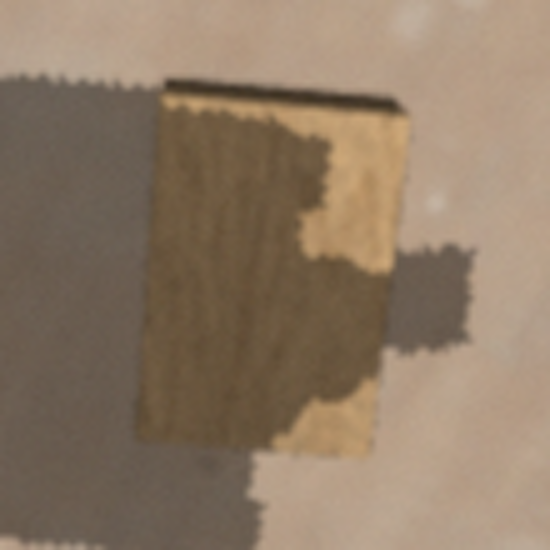

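Top-face corners in the zoom: (162,95), (409,112), (371,456), (135,440).

```bash
python3 - <<'E'
from h import *; import pickle
s=pickle.load(open('w2.pkl','rb'))
c=np.array([[162,95],[409,112],[371,456],[135,440]])/5+[275,115]
d=snap('side')
for z in (.028,.032,.036):
    P=ray(s,c,z); print(z,P.mean(0).round(4),'lens',[np.linalg.norm(P[i]-P[(i+1)%4]).round(4) for i in range(4)],'side proj',proj(d,P).round(0).tolist())
P=ray(s,c,.032); 
for i,j in((3,0),(2,1)): v=P[j]-P[i];print(np.degrees(np.arctan2(v[1],v[0])))
for i,j in((0,1),(3,2)): v=P[j]-P[i];print(np.degrees(np.arctan2(v[1],v[0])))
# triangulate centre
A=[];b=[]
for S,uv in((s,c.mean(0)),(d,np.mean([[283,262],[290,235],[316,238],[310,265]],0))):
    r=ray(S,uv,0)[0]-S['eye'];r/=np.linalg.norm(r);M=np.eye(3)-np.outer(r,r);A.append(M);b.append(M@S['eye'])
print('tri',np.linalg.solve(sum(A),sum(b)).round(4))
E
```

```text
0.028 [0.4624 0.2274 0.028 ] lens [np.float64(0.0543), np.float64(0.0808), np.float64(0.0559), np.float64(0.0806)] side proj [[308.0, 263.0], [281.0, 260.0], [289.0, 233.0], [316.0, 236.0]]
0.032 [0.4618 0.2282 0.032 ] lens [np.float64(0.0536), np.float64(0.0798), np.float64(0.0552), np.float64(0.0796)] side proj [[308.0, 262.0], [281.0, 259.0], [289.0, 232.0], [316.0, 235.0]]
0.036 [0.4612 0.229  0.036 ] lens [np.float64(0.053), np.float64(0.0789), np.float64(0.0546), np.float64(0.0787)] side proj [[308.0, 260.0], [281.0, 258.0], [289.0, 231.0], [315.0, 234.0]]
116.5805072282216
117.74653877433995
28.065279443750136
27.83267638476913
tri [0.462  0.2266 0.0205]
```

```bash
python3 -c "
from h import *
row([.4617,.2282,.06],117.3)"
```

```text
row [-0.0004, 0.0073, 0.1613, 0.0018, 0.0003, 0.0839] n 3.8710309915558643 0.6713476264624647
```

```bash
python3 -m crank '[[0,0.004,0.03,0.001,0,0.042],[0,0.0073,0.065,0.002,0,0.084],[0,0.0073,0.1,0.002,0,0.084],[0,0.0073,0.135,0.002,0,0.084],[0,0.0073,0.161,0.002,0,0.084],[0,0.0073,0.161,0.002,0,0.084]]' 1
python3 - <<'E'
from h import *
s=snap('wrist','w3.png'); row([.4617,.2282,.0],117.3)
E
```

```text
time: 4.25
tcp_pos: [0.4575, 0.227, 0.0551]
eef_rot: [[-0.459, 0.888, -0.011], [0.888, 0.459, -0.005], [0.0, -0.012, -1.0]]
wrist_force: [-0.2, -0.7, 0.3]
opening: 0.0847
grasp_force: 0.0
row [-0.0008, 0.0027, 0.0577, -0.0072, 0.0, 0.0009] n 1.3848431798564487 0.05777284271857654
```

View pics/w3.png

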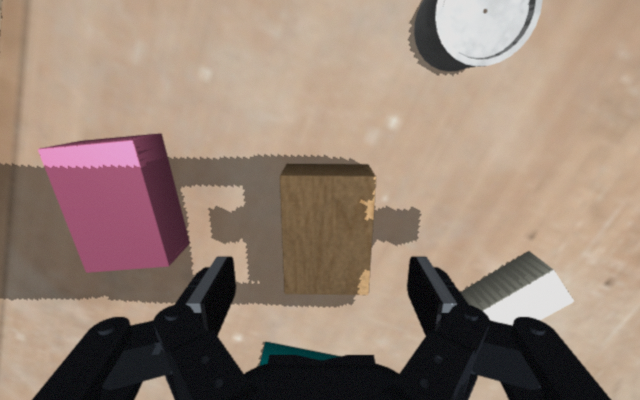

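The block is square between the fingers (top at columns 282–375, fingers' middle at 321). Descend and grip.

```bash
python3 -m crank '[[0,0.001,0.02,0,0,0],[0,0.001,0.04,0,0,0],[0,0.001,0.053,0,0,0],[0,0.001,0.059,0,0,0],[0,0.001,0.059,0,0,0],[0,0.001,0.059,0,0,0]]' 1
python3 -m crank '[[0,0,0,0,0,0],[0,0,0,0,0,0],[0,0,0,0,0,0],[0,0,0,0,0,0],[0,0,0,0,0,0],[0,0,0,0,0,0],[0,0,0,0,0,0],[0,0,0,0,0,0]]' 0
```

```text
time: 4.8
tcp_pos: [0.4627, 0.2296, 0.0018]
eef_rot: [[-0.46, 0.888, 0.001], [0.888, 0.46, 0.0], [-0.0, 0.001, -1.0]]
wrist_force: [0.6, -0.2, 0.1]
opening: 0.0857
grasp_force: 0.0
time: 5.47
tcp_pos: [0.4621, 0.2293, 0.0016]
eef_rot: [[-0.46, 0.888, 0.0], [0.888, 0.46, -0.0], [-0.0, 0.0, -1.0]]
wrist_force: [-0.9, -0.6, 5.2]
opening: 0.0538
grasp_force: 64.7
```

```bash
python3 -m crank '[[0,0,-0.02,0,0,0],[0,0,-0.05,0,0,0],[0,0,-0.085,0,0,0],[0,0,-0.12,0,0,0],[0,0,-0.15,0,0,0],[0,0,-0.15,0,0,0]]' 0
python3 -c "
from h import *
row([.435,-.223,.15],13)"
```

```text
time: 5.97
tcp_pos: [0.4652, 0.2308, 0.1569]
eef_rot: [[-0.46, 0.888, 0.01], [0.888, 0.46, 0.005], [-0.001, 0.011, -1.0]]
wrist_force: [0.5, -0.2, -1.0]
opening: 0.0538
grasp_force: 64.0
row [-0.389, -0.2356, 0.0045, 0.0087, -0.0099, 1.8218] n 10.906885303928295 14.579031210795586
```

```bash
python3 -m crank '[[-0.026,-0.016,0,0,0,0.121],[-0.052,-0.031,0,0,0,0.242],[-0.078,-0.047,0,0,0,0.363],[-0.104,-0.063,0,0,0,0.484],[-0.13,-0.079,0,0,0,0.605],[-0.156,-0.094,0,0,0,0.726],[-0.182,-0.11,0,0,0,0.847],[-0.208,-0.126,0,0,0,0.968],[-0.234,-0.141,0,0,0,1.09],[-0.26,-0.157,0,0,0,1.21]]' 0
python3 -c "
from h import *
row([.435,-.223,.15],13)"
```

```text
time: 6.8
tcp_pos: [0.4412, -0.0753, 0.1504]
eef_rot: [[0.673, 0.74, -0.002], [0.74, -0.673, -0.001], [-0.002, -0.001, -1.0]]
wrist_force: [0.7, 0.1, -0.5]
opening: 0.0541
grasp_force: 63.7
row [-0.1135, 0.0948, 0.0006, -0.0001, 0.0022, 0.6059] n 3.545317546140548 4.848793545016757
```

```bash
python3 -m crank '[[-0.02,0.017,0,0,0,0.11],[-0.042,0.035,0,0,0,0.22],[-0.064,0.053,0,0,0,0.34],[-0.088,0.073,0,0,0,0.46],[-0.105,0.088,0,0,0,0.56],[-0.1135,0.095,0,0,0,0.606],[-0.1135,0.095,0,0,0,0.606],[-0.1135,0.095,0,0,0,0.606]]' 0
python3 - <<'E'
from h import *; import pickle
s=snap('wrist','w4.png');pickle.dump((s,telemetry.state()),open('w4.pkl','wb'))
print(look(s,'wrist','rail_face'),look(s,'wrist','jig')); st=telemetry.state();print(st['tcp_pos'],st['wrist_force'])
E
```

```text
time: 7.47
tcp_pos: [0.4361, -0.2218, 0.1503]
eef_rot: [[0.973, 0.231, -0.003], [0.231, -0.973, -0.0], [-0.003, -0.001, -1.0]]
wrist_force: [0.4, 0.1, -0.9]
opening: 0.0537
grasp_force: 63.7
[(0.67, [0.5496, -0.1966, 0.0649], [[323.0, 43.0]])] [(0.68, [0.5138, -0.203, 0.0224], [[321.0, 98.0]]), (0.48, [0.5504, -0.1968, 0.0623], [[324.0, 42.0]])]
[ 0.43644184 -0.22075503  0.15060814] [ 0.2566445  -0.13902075 -0.77593514]
```

View pics/w4.png

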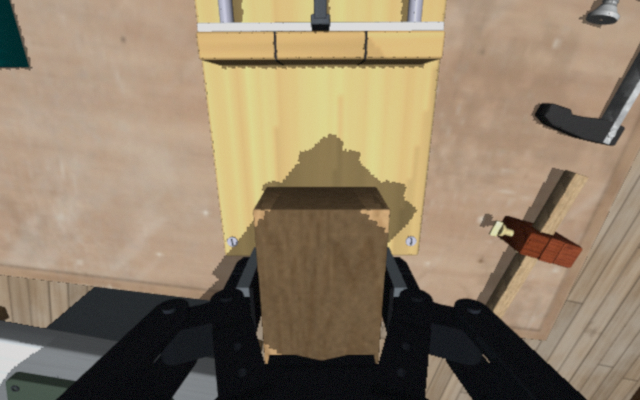

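Block is held squarely (top edge rows 208–210, columns 256–390). Rail top's front edge is at row 60, with pencil lines at columns 277 and 365. Bed edges run (203,66)-(226,250) and (440,66)-(417,250).

```bash
python3 - <<'E'
from h import *; import pickle
s,st=pickle.load(open('w4.pkl','rb'))
img=cv2.imread('pics/w4.png'); g=cv2.GaussianBlur(img,(3,3),0).astype(float).sum(2)
sat=cv2.cvtColor(img,cv2.COLOR_BGR2HSV)[...,1].astype(float)
def pk(l,a): q=np.abs(np.diff(l))[a[0]:a[1]]; return a[0]+.5+q.argmax()
def ln(e,z,n):
    P=ray(s,e,z); v=cv2.fitLine(P[:,:2].astype(np.float32),cv2.DIST_HUBER,0,.01,.01).ravel()
    print(n,'ang',np.degrees(np.arctan2(v[1],v[0])).round(2),v[2:].round(4),np.array(e)[[0,-1]].tolist()); return v
L=ln([(pk(sat[r],(195,228)),r) for r in range(75,190,5)],.018,'L')
Rr=ln([(pk(sat[r],(420,445)),r) for r in range(75,190,5)],.018,'R')
F=ln([(c,pk(g[:,c],(52,63))) for c in list(range(210,270,6))+list(range(284,360,6))+list(range(372,430,6))],.063,'F')
B=ln([(c,pk(g[:,c],(62,75))) for c in list(range(210,270,6))+list(range(284,360,6))+list(range(372,430,6))],.019,'B')
l=[pk(g[r],(260,290)) for r in range(40,58,3)],[pk(g[r],(350,378)) for r in range(40,58,3)]
dk=[[a+g[r][a:b].argmin() for r in range(38,58,3)] for a,b in((268,286),(357,375))];print(dk)
P=ray(s,[(np.median(dk[0]),48),(np.median(dk[1]),48)],.063);print('pencil',P.round(4).tolist(),np.linalg.norm(P[0]-P[1]))
# block: top face corners at height zt
for z in (.15+.018,.15+.013):
    P=ray(s,[[256,210],[390,208]],z);print('block far edge',P.round(4).tolist(),np.linalg.norm(P[0]-P[1]))
print(st['tcp_pos'],st['eef_rot'].round(4)[:,0])
E
```

```text
L ang 13.58 [ 0.4694 -0.1117] [[203.5, 75.0], [216.5, 185.0]]
R ang 13.58 [ 0.5072 -0.3066] [[437.5, 75.0], [425.5, 185.0]]
F ang -76.55 [ 0.5418 -0.2055] [[210.0, 62.5], [426.0, 62.5]]
B ang -76.56 [ 0.5344 -0.18  ] [[210.0, 62.5], [426.0, 62.5]]
[[np.int64(275), np.int64(274), np.int64(274), np.int64(275), np.int64(275), np.int64(275), np.int64(275)], [np.int64(366), np.int64(366), np.int64(365), np.int64(365), np.int64(365), np.int64(365), np.int64(365)]]
pencil [[0.5391, -0.1649, 0.063], [0.5534, -0.2253, 0.063]] 0.06204338391474871
block far edge [[0.463, -0.1858, 0.168], [0.4777, -0.2436, 0.168]] 0.05961529135194035
block far edge [[0.4608, -0.1851, 0.163], [0.4761, -0.2452, 0.163]] 0.06198575150762144
[ 0.43616923 -0.22116773  0.15041427] [ 0.9728  0.2315 -0.0026]
```

```bash
python3 -c "
from h import *
row([.4484,-.2184,.0205],13.5)"
```

```text
row [0.0125, 0.0005, 0.1301, -0.0001, 0.0023, -0.001] n 3.133758785089161 0.020291649716646012
```

```bash
python3 -m crank '[[0.003,0,0.025,0,0.001,-0.001],[0.006,0,0.05,0,0.002,-0.001],[0.01,0.0005,0.075,0,0.002,-0.001],[0.0125,0.0005,0.1,0,0.002,-0.001],[0.0125,0.0005,0.115,0,0.002,-0.001],[0.0125,0.0005,0.12,0,0.002,-0.001],[0.0125,0.0005,0.125,0,0.002,-0.001],[0.0125,0.0005,0.128,0,0.002,-0.001],[0.0125,0.0005,0.13,0,0.002,-0.001],[0.0125,0.0005,0.13,0,0.002,-0.001]]' 0
python3 - <<'E'
from h import *; import pickle
s=snap('wrist','w5.png');st=telemetry.state();pickle.dump((s,st),open('w5.pkl','wb'));print(st['tcp_pos'],st['wrist_force'],st['moment'],st['eef_rot'].round(4).tolist(),jigy(st['tcp_pos'],np.zeros(2),13.5))
E
```

```text
time: 8.45
tcp_pos: [0.4491, -0.2197, 0.0213]
eef_rot: [[0.973, 0.232, 0.001], [0.232, -0.973, -0.001], [0.001, 0.001, -1.0]]
wrist_force: [0.6, 1.7, -0.6]
opening: 0.0541
grasp_force: 63.8
[ 0.44916907 -0.21976351  0.02147142] [-0.53486732  0.31293457 -1.90087469] [0.03593362 0.00738604 0.04300805] [[0.9728, 0.2318, 0.0015], [0.2318, -0.9728, -0.0013], [0.0012, 0.0016, -1.0]] [ 0.38545572 -0.31854786]
```

View pics/w5.png

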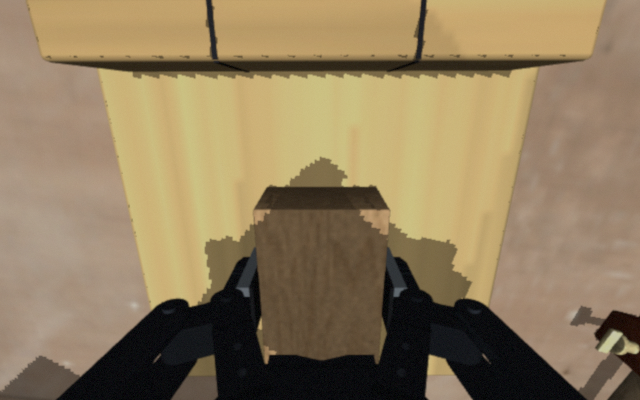

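The block lies on the bed clear of the rail; its axis (column ~322) is about 1.5 mm right of the pencil-line middle (column ~317). The rail's front edge is at row 59.

```bash
python3 - <<'E'
from h import *; import pickle
s,st=pickle.load(open('w5.pkl','rb'))
for n,uv,z in(('front',[[215,59],[418,59]],.063),('foot line',[[248,71],[388,72]],.019),('blk far top',[[256,210],[390,208]],.0515),('blk far bottom',[[268,187],[378,187]],.019)):
    P=ray(s,uv,z); print(n,[jigy(p,np.zeros(2),13.5).round(4).tolist() for p in P],np.linalg.norm(P[0]-P[1]).round(4))
E
python3 -m crank '[[0.002,-0.001,0.0008,0,0.001,-0.003],[0.006,-0.0015,0.0015,0,0.001,-0.004],[0.012,-0.0015,0.0015,0,0.001,-0.004],[0.018,-0.0015,0.0015,0,0.001,-0.004],[0.024,-0.0015,0.0015,0,0.001,-0.004],[0.028,-0.0015,0.0015,0,0.001,-0.004],[0.030,-0.0015,0.0015,0,0.001,-0.004],[0.030,-0.0015,0.0015,0,0.001,-0.004]]' 0
python3 - <<'E'
from h import *
st=telemetry.state();print(st['tcp_pos'],st['wrist_force'],jigy(st['tcp_pos'],np.zeros(2),13.5))
E
```

```text
front [[0.4789, -0.286], [0.4789, -0.3486]] 0.0626
foot line [[0.4785, -0.2862], [0.4781, -0.3487]] 0.0625
blk far top [[0.4247, -0.2925], [0.4254, -0.3463]] 0.0538
blk far bottom [[0.4245, -0.292], [0.4244, -0.3474]] 0.0554
time: 9.17
tcp_pos: [0.4782, -0.2111, 0.0196]
eef_rot: [[0.972, 0.236, 0.001], [0.236, -0.972, -0.001], [0.001, 0.001, -1.0]]
wrist_force: [-1.3, -0.1, 4.3]
opening: 0.0541
grasp_force: 64.5
[ 0.47821845 -0.21111602  0.01959813] [-1.33928782 -0.05825263  4.33342625] [ 0.41572118 -0.31692075]
```

```bash
python3 -m crank '[[0.004,0,0,0,0,0],[0.009,0,0,0,0,0],[0.014,0,0,0,0,0],[0.018,0,0,0,0,0],[0.022,0,0,0,0,0],[0.026,0,0,0,0,0],[0.03,0,0,0,0,0],[0.034,0,0,0,0,0],[0.034,0,0,0,0,0],[0.034,0,0,0,0,0]]' 0
python3 - <<'E'
from h import *
s=snap('wrist','w6.png');st=telemetry.state();print(st['tcp_pos'],jigy(st['wrist_force'],np.zeros(2),13.5),jigy(st['tcp_pos'],np.zeros(2),13.5))
E
```

```text
time: 10.0
tcp_pos: [0.5102, -0.2032, 0.0196]
eef_rot: [[0.972, 0.236, -0.0], [0.236, -0.972, -0.0], [-0.0, 0.0, -1.0]]
wrist_force: [-4.0, -1.5, 5.6]
opening: 0.0545
grasp_force: 64.7
[ 0.5101546  -0.20321962  0.01958473] [-6.1795897  -0.01418757] [ 0.44861831 -0.31669788]
```

View pics/w6.png

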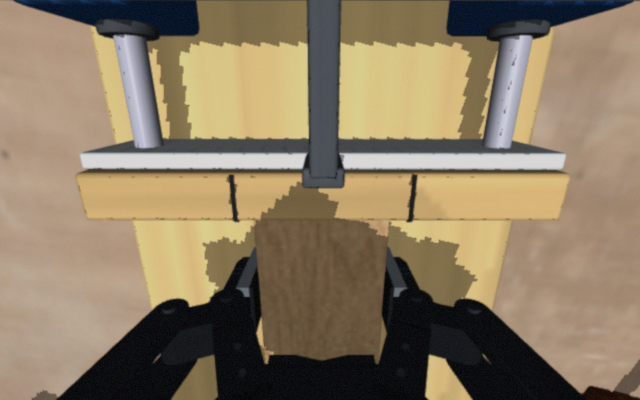

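The block meets the rail squarely at row 220, its axis (323) midway between the pencil lines (232/413). Estimated travel ~9–10 mm, so push about 12 mm more.

```bash
python3 -m crank '[[0.002,0,0,0,0,0],[0.004,0,0,0,0,0],[0.006,0,0,0,0,0],[0.008,0,0,0,0,0],[0.01,0,0,0,0,0],[0.012,0,0,0,0,0],[0.0125,0,0,0,0,0],[0.0125,0,0,0,0,0],[0.0125,0,0,0,0,0],[0.0125,0,0,0,0,0]]' 0
python3 - <<'E'
from h import *
f=[]
s=snap('wrist','w7.png')
for i in range(6):
    snap('side','s7.png');st=telemetry.state();f.append(jigy(st['wrist_force'],np.zeros(2),13.5))
print(np.mean(f,0),st['wrist_force'],jigy(st['tcp_pos'],np.zeros(2),13.5),st['tcp_pos'],st['opening'])
img=cv2.imread('pics/w7.png').astype(float).sum(2)
P=ray(s,[[245,219],[400,219]],.063);print('front if row 219',[jigy(p,np.zeros(2),13.5).round(4).tolist() for p in P])
a=cv2.imread('pics/s7.png')[95:195,290:420];a=cv2.resize(a,(780,600),interpolation=cv2.INTER_CUBIC)
cv2.imwrite('pics/s7z.png',a)
w=cv2.imread('pics/w7.png');cv2.imwrite('pics/c7.png',np.vstack([cv2.resize(w,(480,300)),cv2.resize(a,(390,300))[:, :].copy() if 0 else np.pad(cv2.resize(a,(390,300)),((0,0),(0,90),(0,0)))]))
E
```

```text
time: 10.88
tcp_pos: [0.52, -0.2008, 0.0196]
eef_rot: [[0.972, 0.236, -0.004], [0.236, -0.972, -0.001], [-0.004, -0.0, -1.0]]
wrist_force: [-11.2, -5.0, 9.9]
opening: 0.0538
grasp_force: 65.1
[-11.42182901  -1.75317277] [-10.45534076  -4.0770608    9.0212955 ] [ 0.4587628  -0.31663901] [ 0.52000506 -0.2007942   0.01958192] 0.05429212735878121
front if row 219 [[0.4998, -0.2895], [0.5, -0.3449]]
```

View pics/c7.png

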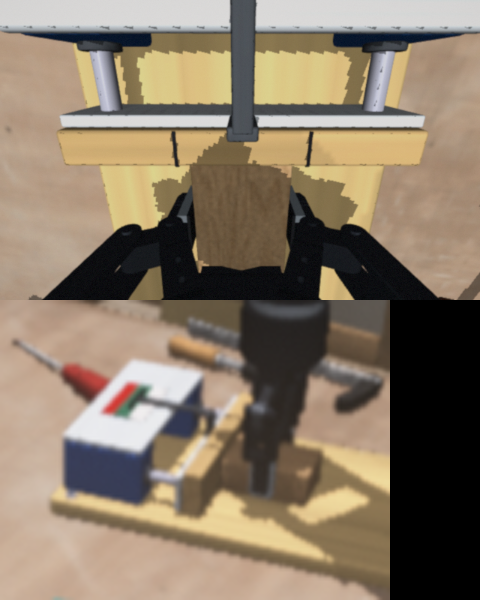

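The block is square against the rail and the pointer is in the green. Force, vision and TCP position all put travel at about 19–21 mm. I'll nudge towards mid-green and let it settle.

```bash
python3 -m crank '[[0.0005,0,0,0,0,0],[0.001,0,0,0,0,0],[0.0015,0,0,0,0,0],[0.0015,0,0,0,0,0],[0.0015,0,0,0,0,0],[0.0015,0,0,0,0,0],[0.0015,0,0,0,0,0],[0.0015,0,0,0,0,0],[0.0015,0,0,0,0,0],[0.0015,0,0,0,0,0]]' 0
python3 - <<'E'
from h import *
st=telemetry.state();print(jigy(st['wrist_force'],np.zeros(2),13.5),jigy(st['tcp_pos'],np.zeros(2),13.5),st['grasp_force'],abs(st['qvel']).max())
print(manip.job_done())
E
```

```text
time: 12.07
tcp_pos: [0.5209, -0.2006, 0.0196]
eef_rot: [[0.972, 0.236, -0.006], [0.236, -0.972, -0.001], [-0.006, -0.001, -1.0]]
wrist_force: [-13.1, -6.3, 11.1]
opening: 0.0543
grasp_force: 65.1
[-14.16092328  -3.07057353] [ 0.45964137 -0.3166231 ] 65.14645099639893 0.10580472816787104
the job is handed in; nothing more can be done
None
```

I handed the job in at about 12 s with the block gripped, square and centred against the rail. I estimate the carriage at 20–22 mm (green is 15–30 mm), but I haven't seen a verdict; the last wrist reading, about 14 N along the push including bed friction, was higher than that travel alone implies.

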